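# Set and lock the slicer's thickness gauge

### The job

Set the vegetable slicer to the marked thickness: turn its round knob a little at a time until the sliding pointer lines up exactly with the tip of the arrow-shaped tab on the scale (not the square tab), while the clamp lever is still up. Then press the sprung clamp lever all the way down until it snaps past its catch and stays down by itself, with the pointer still on the mark. Leave the other things on the ledge where they stand.

Things in the scene. Friction and masses are not known exactly. Their poses are not given: they have to be found in the camera images.
- slicer: Vegetable slicer, heavy and fixed: grey box 120 mm (its x) by 300 mm (its y), flat top 68 mm above the ledge. Origin: centre of its underside on the ledge; z up; its x points away from the robot at yaw 0, y is its long side. On its top: the knob at (0,-90) mm, the scale plate with the pointer around (15,22) mm, the clamp lever hinged at (43,120) mm and reaching to -x.
- knob (a joint): Angle of the round black knob, rad, growing anticlockwise seen from above; range -6 to 6. One radian anticlockwise moves the pointer 14 mm towards the slicer's +y (clockwise: towards -y). Some friction, stays where it is left.
- knob_grip (a point): Grip point on the knob's vertical axis, 105 mm above the ledge. The knob is a fluted cylinder of 56 mm diameter, from 77 to 115 mm above the ledge, on a collar of 68 mm diameter that ends at 77 mm; it can be gripped from above at any yaw.
- pointer_tip (a point): Tip of the small steel pointer, 4 mm wide, that points to the slicer's +x and slides along the slicer's y in a slot of the scale plate; its travel is 45 mm or more either side of the middle of the slot. About 75 mm above the ledge.
- index_tab: The mark: arrow-shaped aluminium tab, 40 mm long, 22 mm wide, fixed on the scale plate beyond the slot, to either side of the pointer's start; its arrow points to the slicer's -x. Origin: 70 mm above the ledge, below the arrow's tip; axes parallel to the slicer's. On the mark, pointer_tip and this origin have the same y in the slicer's frame.
- blunt_tab: The other tab, square-ended, 40 mm long, 22 mm wide, fixed, on the other side of the pointer; not the mark. Origin: 70 mm above the ledge, at the middle of its end's edge.
- lever (a joint): Angle of the clamp lever, rad: 0 = raised (it slopes up towards the slicer's -x at 0.6 rad), 0.6 = fully down and level. A spring lifts it (up to about 10 N at the pad) until 0.45; past that it snaps down to 0.6 and stays.
- lever_pad (a point): Centre of the top face of the lever's black pad (36 mm long, 30 mm wide), on the lever: 100 mm from the hinge axis, which runs along the slicer's y through (43,120) mm, 89 mm above the ledge. Raised it is about 150 mm above the ledge, fully down 95 mm, at (-57,120) mm.
- jar: Tall glass storage jar with steel screw lid, 84 mm diameter, 180 mm high, loose, upright; stands close to the knob, at its front, back or outer side. Origin: centre of its underside.
- bowl: Orange plastic bowl, 104 mm across, 55 mm high, loose. Origin: centre of its underside.
- tin: Closed tin, 80 mm diameter, 70 mm high, loose, upright. Origin: centre of its underside.
- bottle: Green glass bottle, 64 mm diameter, 220 mm high, loose, upright, behind the lever end of the slicer. Origin: centre of its underside.
- funnel: White plastic funnel standing mouth down, 96 mm diameter, 100 mm high, loose, beside the lever end of the slicer. Origin: centre of its underside.
- teaspoon: Steel teaspoon lying on the ledge behind the slicer, 140 mm long, loose.
- wooden_spoon: Wooden spoon lying on the ledge in front of the lever end, 200 mm long, loose.

How it is judged:
By the outcome, as a careful person would: the job done as asked, in the order asked, and still so for the second after the job is handed in, with the robot touching nothing.
It also fails if it takes over 67 s, if anything falls off the work surface, if the arm or the gripper's body presses on something with over 40 N, if the wrist force passes 120 N, or if a joint passes its speed limit or range.

### The arm

A 6-joint arm with a two-finger parallel gripper is mounted at the origin on the work surface. World frame = base frame: x ahead of the robot, y to its left, z up, the work surface at z = 0. Lengths are in mm, angles in rad, forces in N, time in s.
With the tool pointing down it reaches from about 350 to 775 mm from the base axis. Payload 7.3 kg.
Tool frame: the origin (TCP) lies at the very end of the fingers, on their centre line; the grasp point (between the pads) lies 19 mm behind it; z points along the fingers, y is the line along which they close (so a half turn about z gives the same grasp; the last joint's range is limited). The gripper opens to 92 mm and grips with 3 to 60 N. Pads are 19 mm wide; open, the fingers measure 130 mm over their backs; the gripper's body (75 mm by 190 mm) begins 47 mm behind the grasp point.
Start: joints at [-1.367, 0.342, 1.524, -0, 1.275, -0.146], TCP at [179.946, -493.218, 226.741] pointing down, gripper open.
Joint ranges: [-2.53, 2.53], [-0.77, 2.02], [0.04, 2.7], [-1, 4.14], [0.28, 2.66], [-3.11, 3.11]. Speed limits (rad/s): [2.57, 2.57, 3.14, 3.14, 3.14, 3.14].

### API

Orientations are given as [roll, pitch, yaw] about the fixed x, y, z axes, in that order (R = Rz(yaw) Ry(pitch) Rx(roll)).
In Python, from plant import bot gives the robot as it stands.
- The arm moves only by the tool jog_arm, never from a script. Its argument "targets" is a list of rows, each an object with "xyz": the shift along the tool's x, y, z as a fraction of full scale, a list of three; "spin": the turn about the tool's z as a fraction of full scale. In form: [{"xyz": [x, y, z], "spin": spin}, ...]. A call has exactly 10 rows; each row shifts and turns the commanded pose from where the row before left it, along the tool's axes as they then stand; what a row does not reach is not made up. Full scale, the value 1, is 80 mm for a shift and 0.1 rad for a turn. A row lasts 1/8 s, in which the tool goes at most 62.5 mm and 10.7 degrees, less where a joint would pass 70% of its speed; a pose out of reach is approached as far as the arm can. A call with a number of a shift or a turn outside -1 to 1 is refused whole. A call with a gripper value outside its range is refused whole. "gripper" is the opening in per cent of the stroke, from 0 (shut) to 100 (fully open), set as the call begins (left out, the last holds). The fingers move at their own pace and stop on an object; the grip force is fixed at half the most. Time passes only in rows, so rows that do not move let the fingers close, or fill a call up. It gives the time, the measured TCP pose, the force, the opening and the grip force at its end, in the units of the state.
- bot.get_obs(): the state, without advancing time (a new reading comes with each control period).
- bot.capture(name): name is "scene" or "top"; returns the picture (400x640x3 uint8, blue, green, red); there is no depth.
- bot.get_calibration(name): a dict with "vfov" (degrees; the focal length in pixels is half the picture's height over the tangent of half this angle, whatever the lens; pixels are square), "cx", "cy" (the principal point, pixels), "k1" (the pictures are not rectified: a ray, as slopes to the right and down, at radius r is drawn at 1 + k1 r^2 times it, then the intrinsics apply), "eye" and "rotation" of the camera in the world. Camera axes: x right, y down, z forward; pixel columns grow to the right and rows downward; lengths in mm; the calibration is good to about 2 mm. A picture is of the moment at which its call begins. get_calibration takes no time and is no camera call.
- bot.close_job(): hands the job in; it is judged then, once.
The state is a dict: "time": time; "joint_positions": joint angles; "dq": joint speeds; "tau": joint torques, N m; "tool_pos": TCP position; "tcp_rot": TCP orientation; "contact_force": force on the tool from outside, world axes, zero at the start; "moment": the same for the moment, N m; "grip_width": finger opening in mm; "finger_force": force on a finger pad.
Only numpy, scipy, OpenCV 4.12 (cv2) and the standard library are available. Lean on these libraries where they do the work, as an engineer would, in place of code of your own. Each camera call takes 0.05 s, during which the arm holds its last target. There are 200 camera calls.

## Working session

There is one attempt and no reset: what is moved stays moved. The work goes in short steps, Python scripts to look and compute and a tool call to move; the robot and the scene stay as the last step left them, time stands still between calls to the robot, and variables do not carry over. Pictures are saved under pics/ and viewed, at most 10 in all, crops included, and the job is handed in when it is done.

Besides the shell and the picture viewer there is one more tool, called after "Emit:" as name([rows], argument=value, ...), one row to a line, values as JSON. jog_arm: Moves the arm, as the interface text tells. Shift numbers are shares of 80 mm and turn numbers shares of 0.1 rad, none past 1 either way. Its arguments: {"type":"object","properties":{"targets":{"type":"array","items":{"type":"object","properties":{"xyz":{"type":"array","items":{"type":"number"}},"spin":{"type":"number"}}}},"gripper":{"type":"number"}},"required":["targets"]}

```bash
mkdir -p pics; ls
cat > h.py <<'E'
import numpy as np, cv2
from plant import bot
def K(n):
    c=bot.get_calibration(n); f=200/np.tan(np.radians(c['vfov'])/2)
    return c,np.array([[f,0,c['cx']],[0,f,c['cy']],[0,0,1.]])
def ray(n,uv):
    c,k=K(n); d=(np.array(uv,float)-[c['cx'],c['cy']])/k[0,0]
    u=d.copy()
    for _ in range(20): u=d/(1+c['k1']*(u@u))
    return np.array(c['eye'],float),np.array(c['rotation']).reshape(3,3)@np.array([u[0],u[1],1])
def plane(n,uv,z):
    e,d=ray(n,uv); return e+d*(z-e[2])/d[2]
def tri(a,b):
    (e,d),(g,h)=ray('scene',a),ray('top',b)
    d=d/np.linalg.norm(d);h=h/np.linalg.norm(h)
    s=np.linalg.lstsq(np.c_[d,-h],g-e,rcond=None)[0]
    p,q=e+s[0]*d,g+s[1]*h
    return (p+q)/2,np.linalg.norm(p-q)
def proj(n,P):
    c,k=K(n); p=np.array(c['rotation']).reshape(3,3).T@(np.array(P,float)-c['eye']); u=p[:2]/p[2]
    return u*(1+c['k1']*(u@u))*k[0,0]+[c['cx'],c['cy']]
E
python3 - <<'E'
from h import *
for n in('scene','top'):
    cv2.imwrite(f'pics/{n}0.png',bot.capture(n)); print(n,bot.get_calibration(n))
print(bot.get_obs())
E
```

```text
pics
scene {'vfov': 55.49821561471171, 'cx': 323.57252114697263, 'cy': 193.78441382143316, 'k1': 0.018183451649772003, 'eye': array([1122.80940888, -214.95815256,  474.39782064]), 'rotation': array([-2.11347112e+00, -1.20892904e-03,  1.10988836e+00])}
top {'vfov': 53.48317086624187, 'cx': 328.14322385281577, 'cy': 201.82707015909114, 'k1': -0.09072128105892756, 'eye': array([ 372.44137613,   34.98070234, 1042.5456786 ]), 'rotation': array([-2.92933896, -0.00399741, -1.43277478])}
{'time': 0.1, 'joint_positions': array([-1.36702189e+00,  3.42655690e-01,  1.52488131e+00, -9.30679042e-06,
        1.27541917e+00, -1.46002126e-01]), 'dq': array([ 3.23900558e-04, -1.88052976e-03, -2.17394647e-03, -2.90609915e-03,
       -9.45147244e-05, -1.26895933e-03]), 'tau': array([ 2.05517412e-03, -4.32002378e+01, -2.44696999e+01,  7.19573954e-02,
        5.25967323e-02, -4.78992206e-05]), 'tool_pos': array([ 179.85651791, -492.85712375,  226.12711872]), 'tcp_rot': array([-3.14024235e+00, -1.89564251e-04,  3.49779152e-01]), 'contact_force': array([ 0.65757799, -0.29060613, -0.05813912]), 'moment': array([ 0.0063894 , -0.04360703, -0.00520165]), 'finger_force': 0.0, 'grip_width': 91.92833876597493}
```

View pics/scene0.png

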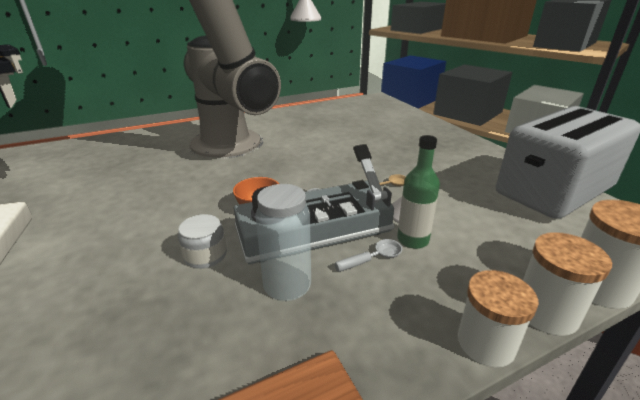

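View pics/top0.png

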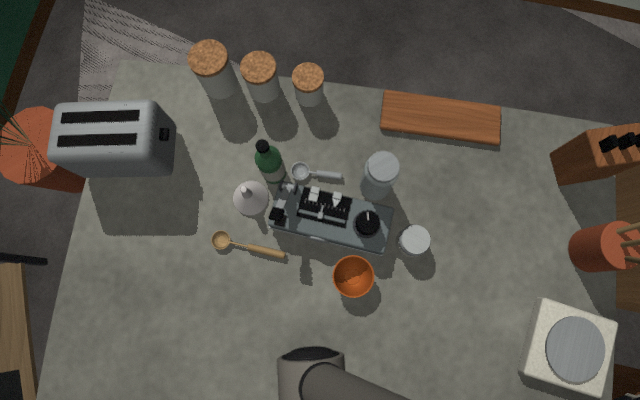

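The top view shows the slicer at about (270–393, 185–250), with the knob at (367,222), the lever at (280,212) and the jar behind the knob at (382,170). In the scene view the jar hides the knob. I'll zoom in on both.

```bash
sed -i "s/np.array(c\['rotation'\]).reshape(3,3)/Rm(c)/" h.py
cat >> h.py <<'E'
from scipy.spatial.transform import Rotation as Rn
def Rm(c): return Rn.from_euler('xyz',c['rotation']).as_matrix()
def crop(n,x0,y0,x1,y1,s,name):
    im=bot.capture(n); cv2.imwrite('pics/full_'+name,im)
    cv2.imwrite('pics/'+name,cv2.resize(im[y0:y1,x0:x1],None,fx=s,fy=s,interpolation=cv2.INTER_CUBIC))
E
python3 - <<'E'
from h import *
crop('top',255,130,425,270,4.7,'t1.png'.replace('t1','t1'))
crop('scene',225,130,445,300,3.5,'s1.png')
print(Rm(K('top')[0]),Rm(K('scene')[0]),proj('top',[0,0,0]))
for n,uv,z in[('top',(367,222),115),('top',(382,160),180),('scene',(282,195),180)]: print(plane(n,uv,z))
E
```

```text
[[ 0.13758265 -0.96814632  0.2091978 ]
 [-0.99048222 -0.13533027  0.02511335]
 [ 0.0039974  -0.21066186 -0.97755082]] [[ 0.44476119  0.46299898 -0.76669383]
 [ 0.89564838 -0.22876024  0.38142199]
 [ 0.00120893 -0.85632978 -0.51642796]] [319.68758946 440.06057589]
[535.27391672 -39.04342097 115.        ]
[670.76078297 -51.1518733  180.        ]
[661.43047416 -54.65383638 180.        ]
```

View pics/t1.png

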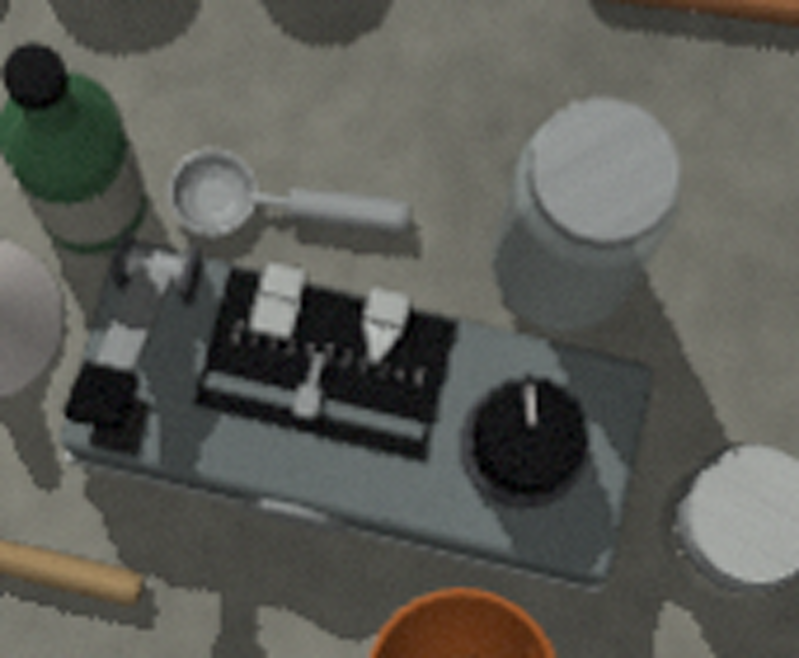

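View pics/s1.png

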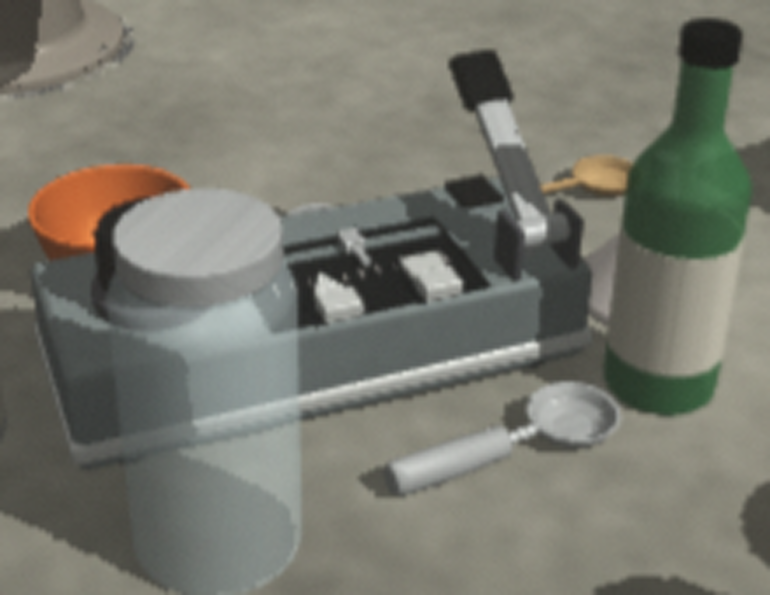

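The scale crop shows the arrow tab's tip at crop (377,358), on the knob side of the pointer tip at (318,355). The knob therefore has to turn clockwise. The knob top is at (530,437), the lever pad at about (103,395), and the jar stands behind the knob. Next I'll compute positions.

```bash
cat >> h.py <<'E'
def T(u,v): return ((u+.5)/4.7+255-.5,(v+.5)/4.7+130-.5)
def S(u,v): return ((u+.5)/3.5+225-.5,(v+.5)/3.5+130-.5)
E
python3 - <<'E'
from h import *
np.set_printoptions(precision=1,suppress=True)
for n,s,t in[('arrow tip',(320,277),(377,360)),('pointer tip',(370,266),(318,354)),('pad',(482,78),(103,397)),('jar lid',(197,230),(606,170)),('FR/BRtop corner',(75,380),(650,368)),('blunt mid',(408,262),(272,333)),('bottle cap',(711,35),(35,75))]:
    print(n,*tri(S(*s),T(*t)))
C=np.array([plane('top',T(*p),68) for p in[(68,448),(603,578),(650,368),(118,240)]])
print(C, np.linalg.norm(C-np.roll(C,-1,0),axis=1),C.mean(0))
yaws=[np.degrees(np.arctan2(*(-(a-b))[[0]] ,(a-b)[1])) for a,b in[(C[0],C[1]),(C[3],C[2])]];print(yaws)
im=cv2.imread('pics/full_t1.png').astype(int)
m=(im.max(2)<45).astype(np.uint8); m[:, :350]=0;m[:,395:]=0;m[:205]=0;m[245:]=0
n,l,st,ce=cv2.connectedComponentsWithStats(m);i=1+st[1:,4].argmax();print(st[i],ce[i],plane('top',ce[i],115))
k=plane('top',T(530,437),115);print('knob',k)
for p in[(473,437),(588,437),(530,378),(530,500)]: print(plane('top',T(*p),115))
print('tin',plane('top',T(755,515),70),'funnel rim~',plane('top',(250,197),50))
E
```

```text
arrow tip [571.3  42.6  73.8] 1.5162144476987154
pointer tip [570.6  73.9  71.6] 1.1848740512344753
pad [520.  172.6 145. ] 1.9650017114337106
jar lid [658.4 -55.8 178. ] 1.0061231531893833
FR/BRtop corner [ 589.1 -102.1   65.1] 3.1492106231052657
blunt mid [577.3  97.4  71.8] 4.124447452007135
bottle cap [655.3 218.4 215. ] 0.2363004428174697
[[ 502.5  197.3   68. ]
 [ 473.4  -90.6   68. ]
 [ 588.  -103.2   68. ]
 [ 618.5  189.6   68. ]] [289.3 115.3 294.4 116.2] [545.6  48.3  68. ]
[np.float64(-5.773108048856116), np.float64(-5.9321410332454025)]
[355 211  25  27 492] [367.2 224.2] [530.2 -40.  115. ]
knob [534.  -40.1 115. ]
[530.1 -11.6 115. ]
[538.  -69.1 115. ]
[564.1 -36.5 115. ]
[502.3 -43.9 115. ]
tin [ 516.8 -166.2   70. ] funnel rim~ [569.6 261.3  50. ]
```

Emit:
jog_arm([
  {"xyz": [0.61,-0.38,0],"spin": 0},
  {"xyz": [0.61,-0.38,0],"spin": 0},
  {"xyz": [0.61,-0.38,0],"spin": 0},
  {"xyz": [0.61,-0.38,0],"spin": 0},
  {"xyz": [0.61,-0.38,0],"spin": 0},
  {"xyz": [0.61,-0.38,0],"spin": 0},
  {"xyz": [0.61,-0.38,0],"spin": 0},
  {"xyz": [0.61,-0.38,0],"spin": 0},
  {"xyz": [0.61,-0.38,0],"spin": 0},
  {"xyz": [0.61,-0.38,0],"spin": 0},
], gripper=80)

```text
time: 1.45
tool_pos: [535.1, -38.7, 226.7]
tcp_rot: [3.141, 0.0, 0.35]
contact_force: [0.3, -1.5, 1.3]
grip_width: 73.5
finger_force: 0.0
```

Emit:
jog_arm([
  {"xyz": [0,0,0],"spin": -1},
  {"xyz": [0,0,0],"spin": -1},
  {"xyz": [-0.012,0.019,0.3],"spin": 0},
  {"xyz": [0,0,0.3],"spin": 0},
  {"xyz": [0,0,0.3],"spin": 0},
  {"xyz": [0,0,0.3],"spin": 0},
  {"xyz": [0,0,0.25],"spin": 0},
  {"xyz": [0,0,0.15],"spin": 0},
  {"xyz": [0,0,0.1],"spin": 0},
  {"xyz": [0,0,0],"spin": 0},
])

```text
time: 2.7
tool_pos: [534.1, -42.2, 90.5]
tcp_rot: [-3.141, 0.0, 0.55]
contact_force: [0.5, 0.1, 0.0]
grip_width: 73.4
finger_force: 0.0
```

Run:
```python
from h import *
crop('top',255,130,425,270,4.7,'t2.png')
```

```text
(no output)
```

View pics/t2.png

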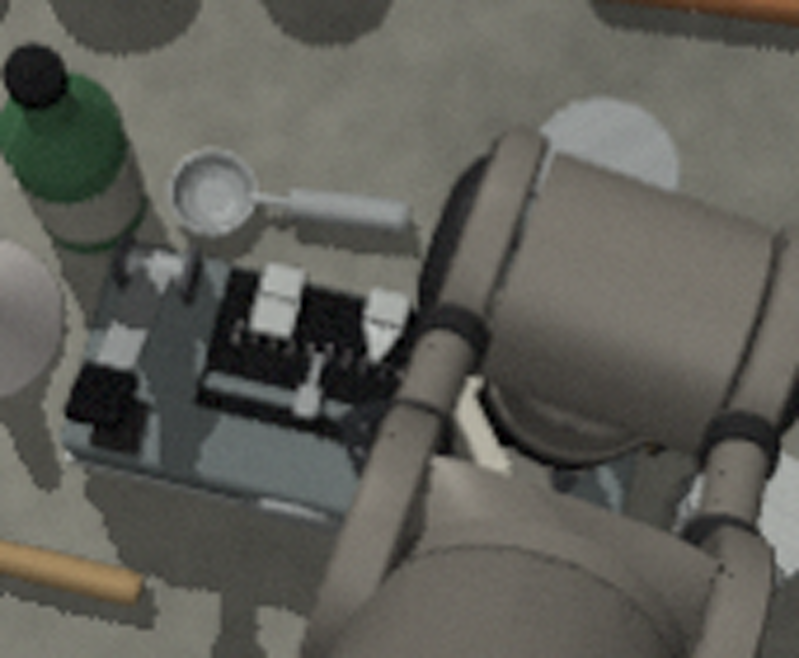

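The wrist sits over the knob, and both the pointer (318,355) and the arrow tip (377,358) stay visible. Nothing has been disturbed, so I'll grip.

Emit:
jog_arm([
  {"xyz": [0,0,0],"spin": 0},
  {"xyz": [0,0,0],"spin": 0},
  {"xyz": [0,0,0],"spin": 0},
  {"xyz": [0,0,0],"spin": 0},
  {"xyz": [0,0,0],"spin": 0},
  {"xyz": [0,0,0],"spin": 0},
  {"xyz": [0,0,0],"spin": 0},
  {"xyz": [0,0,0],"spin": 1},
  {"xyz": [0,0,0],"spin": 1},
  {"xyz": [0,0,0],"spin": 0},
], gripper=30)

```text
time: 4.0
tool_pos: [534.2, -41.7, 91.1]
tcp_rot: [-3.141, -0.0, 0.349]
contact_force: [-1.4, 1.2, 7.5]
grip_width: 55.6
finger_force: 30.0
```

Emit:
jog_arm([
  {"xyz": [0,0,0],"spin": 1},
  {"xyz": [0,0,0],"spin": 1},
  {"xyz": [0,0,0],"spin": 1},
  {"xyz": [0,0,0],"spin": 1},
  {"xyz": [0,0,0],"spin": 1},
  {"xyz": [0,0,0],"spin": 1},
  {"xyz": [0,0,0],"spin": 1},
  {"xyz": [0,0,0],"spin": 1},
  {"xyz": [0,0,0],"spin": 1},
  {"xyz": [0,0,0],"spin": 0},
])

```text
time: 5.25
tool_pos: [534.4, -39.2, 91.1]
tcp_rot: [-3.138, 0.002, -0.551]
contact_force: [0.5, 13.6, 7.9]
grip_width: 55.4
finger_force: 30.0
```

```bash
cat >> h.py <<'E'
# slicer-frame y along scale
YD=np.array([.102,.995])
def blobs(n,box,th):
    x0,y0,x1,y1=box
    im=cv2.resize(np.mean([bot.capture(n)[y0:y1,x0:x1] for _ in range(2)],0).astype(np.uint8),None,fx=8,fy=8,interpolation=cv2.INTER_CUBIC).min(2)
    N,l,st,ce=cv2.connectedComponentsWithStats((im>th).astype(np.uint8))
    out=[]
    for i in range(1,N):
        if st[i,4]>300: out.append((st[i,4],[(c+.5)/8+o-.5 for c,o in zip(ce[i],(x0,y0))],st[i,:4]))
    return out
E
python3 - <<'E'
from h import *
crop('top',290,180,350,225,13,'t3.png')
E
```

```text
(no output)
```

View pics/t3.png

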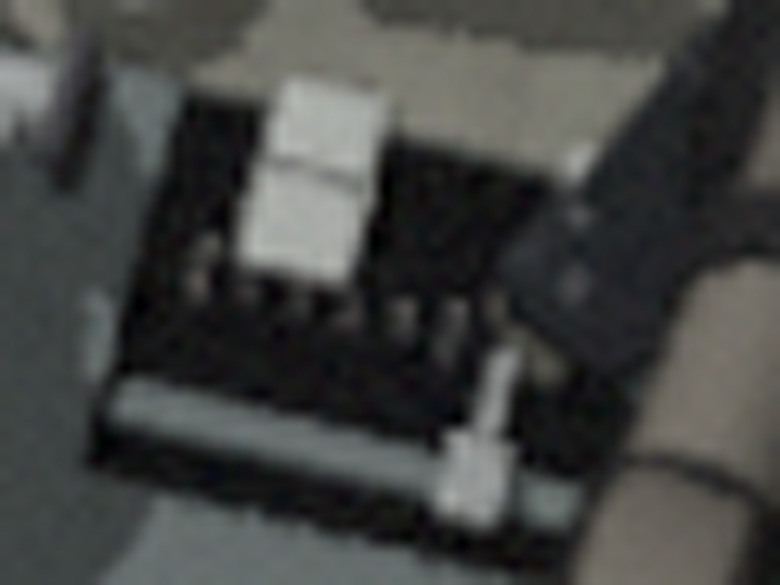

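The pointer has moved to crop (507,352), which is about (329.0,207) in the full picture. The gripper now hides the arrow, but it is fixed, so I can measure its axis from the earlier frame.

```bash
cat >> h.py <<'E'
XD=np.array([.995,-.102])
def sc(im,box,z,th):
    x0,y0,x1,y1=box; g=cv2.resize(im[y0:y1,x0:x1],None,fx=8,fy=8,interpolation=cv2.INTER_CUBIC).min(2)
    N,l,st,ce=cv2.connectedComponentsWithStats((g>th).astype(np.uint8))
    i=1+st[1:,4].argmax(); v,u=np.where(l==i)
    P=np.array([plane('top',((a+.5)/8+x0-.5,(b+.5)/8+y0-.5),z)[:2] for a,b in zip(u[::5],v[::5])])-[545.6,48.3]
    X,Y=P@XD,P@YD
    out=[round(X.min(),1),round(X.max(),1),round(Y.mean(),2)]
    for lo in np.arange(np.floor(X.min()/5)*5,X.max(),5):
        s=(X>=lo)&(X<lo+5)
        if s.sum()>3: out.append((int(lo),round((np.percentile(Y[s],2)+np.percentile(Y[s],98))/2,2),round(np.ptp(Y[s]),1)))
    return out
E
python3 - <<'E'
from h import *
a=cv2.imread('pics/full_t1.png');b=cv2.imread('pics/full_t3.png')
for th in(90,120):
    print('arrow',sc(a,(331,190,345,210),76,th)); print('ptr0',sc(a,(315,202,326,221),75,th)); print('ptr1',sc(b,(322,205,332,223),75,th))
    print('blunt',sc(a,(307,185,321,203),76,th))
E
```

```text
arrow [np.float64(24.5), np.float64(72.6), np.float64(-2.79), (20, np.float64(-2.55), np.float64(2.9)), (25, np.float64(-2.24), np.float64(8.3)), (30, np.float64(-2.96), np.float64(12.2)), (35, np.float64(-2.44), np.float64(17.2)), (40, np.float64(-1.97), np.float64(20.3)), (45, np.float64(-1.81), np.float64(20.9)), (50, np.float64(-1.99), np.float64(22.4)), (55, np.float64(-2.71), np.float64(35.7)), (60, np.float64(-1.88), np.float64(36.4)), (65, np.float64(-3.97), np.float64(32.0)), (70, np.float64(-13.07), np.float64(10.0))]
ptr0 [np.float64(-12.5), np.float64(21.5), np.float64(28.31), (-15, np.float64(26.98), np.float64(10.8)), (-10, np.float64(30.23), np.float64(19.6)), (-5, np.float64(30.74), np.float64(19.8)), (0, np.float64(27.51), np.float64(11.1)), (5, np.float64(26.77), np.float64(4.7)), (10, np.float64(26.78), np.float64(4.1)), (15, np.float64(26.72), np.float64(4.6)), (20, np.float64(27.3), np.float64(3.6))]Traceback (most recent call last):
  File "<stdin>", line 4, in <module>
  File "h.py", line 44, in sc
    P=np.array([plane('top',((a+.5)/8+x0-.5,(b+.5)/8+y0-.5),z)[:2] for a,b in zip(u[::5],v[::5])])-[545.6,48.3]
                ~~~~~^^^^^^^^^^^^^^^^^^^^^^^^^^^^^^^^^^^^^^^^^
  File "h.py", line 12, in plane
    e,d=ray(n,uv); return e+d*(z-e[2])/d[2]
        ~~~^^^^^^
  File "h.py", line 7, in ray
    c,k=K(n); d=(np.array(uv,float)-[c['cx'],c['cy']])/k[0,0]
        ~^^^
  File "h.py", line 4, in K
    c=bot.get_calibration(n); f=200/np.tan(np.radians(c['vfov'])/2)
ValueError: time passes only in moves, steps and waits
```

```bash
sed -i '3i import functools\n@functools.lru_cache(None)' h.py; head -6 h.py
python3 - <<'E'
from h import *
a=cv2.imread('pics/full_t1.png');b=cv2.imread('pics/full_t3.png')
for th in(85,110,130):
    for nm,im,box,z in[('arrow',a,(331,190,345,210),76),('blunt',a,(307,185,321,203),76),('ptr0',a,(315,202,326,221),75),('ptr1',b,(322,205,332,223),75)]:
        o=sc(im,box,z,th); print(th,nm,*[float(x) for x in o[:3]],[tuple(map(float,x)) for x in o[3:]])
E
```

```text
import numpy as np, cv2
from plant import bot
import functools
@functools.lru_cache(None)
def K(n):
    c=bot.get_calibration(n); f=200/np.tan(np.radians(c['vfov'])/2)
85 arrow 24.4 72.6 -2.84 [(20.0, -2.1, 3.2), (25.0, -2.08, 7.8), (30.0, -2.63, 12.4), (35.0, -1.94, 17.5), (40.0, -2.24, 20.6), (45.0, -2.14, 22.1), (50.0, -2.08, 22.8), (55.0, -2.7, 35.4), (60.0, -1.98, 36.6), (65.0, -4.02, 32.4), (70.0, -13.07, 10.0)]
85 blunt 25.3 70.8 56.04 [(25.0, 55.26, 22.2), (30.0, 55.35, 23.0), (35.0, 55.41, 23.3), (40.0, 55.19, 23.6), (45.0, 55.5, 22.8), (50.0, 55.72, 22.4), (55.0, 59.78, 35.5), (60.0, 59.64, 36.3), (65.0, 54.35, 24.5), (70.0, 45.84, 3.5)]
85 ptr0 -12.8 21.6 28.26 [(-15.0, 27.12, 11.8), (-10.0, 30.1, 20.1), (-5.0, 30.15, 19.2), (0.0, 26.86, 11.5), (5.0, 26.73, 4.8), (10.0, 26.9, 4.5), (15.0, 26.8, 5.1), (20.0, 26.76, 5.0)]
85 ptr1 -12.8 22.0 12.28 [(-15.0, 11.55, 12.7), (-10.0, 13.54, 17.6), (-5.0, 13.66, 17.7), (0.0, 11.82, 12.6), (5.0, 11.43, 5.4), (10.0, 11.32, 4.9), (15.0, 11.15, 5.7), (20.0, 11.05, 3.8)]
110 arrow 25.5 68.0 -2.21 [(25.0, -2.61, 7.2), (30.0, -2.41, 11.6),
[... 626 characters left out ...]
0.0, 12.07, 10.3), (5.0, 11.22, 3.7), (10.0, 11.02, 3.2), (15.0, 11.09, 3.6), (20.0, 11.17, 1.9)]
130 arrow 26.2 63.9 -2.09 [(25.0, -2.26, 5.4), (30.0, -2.65, 10.1), (35.0, -2.4, 14.3), (40.0, -2.05, 17.1), (45.0, -1.99, 19.4), (50.0, -2.3, 20.3), (55.0, -2.13, 20.4), (60.0, -1.46, 19.4)]
130 blunt 26.8 63.9 55.49 [(25.0, 55.34, 19.6), (30.0, 55.45, 20.6), (35.0, 55.08, 20.8), (40.0, 55.41, 20.5), (45.0, 55.37, 18.9), (50.0, 55.87, 20.1), (55.0, 55.33, 20.2), (60.0, 55.45, 20.4)]
130 ptr0 -11.1 4.8 27.34 [(-15.0, 27.65, 6.1), (-10.0, 27.63, 9.7), (-5.0, 27.23, 9.5), (0.0, 27.27, 7.4)]
130 ptr1 -11.3 3.5 11.88 [(-15.0, 11.89, 8.8), (-10.0, 12.04, 10.7), (-5.0, 11.37, 10.4), (0.0, 12.12, 8.6)]
```

Emit:
jog_arm([
  {"xyz": [0,0,0],"spin": 0},
  {"xyz": [0,0,0],"spin": 0},
  {"xyz": [0,0,0],"spin": 0},
  {"xyz": [0,0,0],"spin": -1},
  {"xyz": [0,0,0],"spin": -1},
  {"xyz": [0,0,0],"spin": -1},
  {"xyz": [0,0,0],"spin": -1},
  {"xyz": [0,0,0],"spin": -1},
  {"xyz": [0,0,0],"spin": -1},
  {"xyz": [0,0,0],"spin": 0},
], gripper=80)

```text
time: 6.55
tool_pos: [534.1, -42.5, 90.6]
tcp_rot: [3.141, 0.0, 0.049]
contact_force: [0.1, 0.4, 0.5]
grip_width: 73.8
finger_force: 0.0
```

Emit:
jog_arm([
  {"xyz": [0.005,-0.037,0],"spin": -1},
  {"xyz": [0,0,0],"spin": -1},
  {"xyz": [0,0,0],"spin": -1},
  {"xyz": [0,0,0],"spin": -1},
  {"xyz": [0,0,0],"spin": -1},
  {"xyz": [0,0,0],"spin": -0.5},
  {"xyz": [0,0,0],"spin": 0},
  {"xyz": [0,0,0],"spin": 0},
  {"xyz": [0,0,0],"spin": 0},
  {"xyz": [0,0,0],"spin": 0},
])

```text
time: 7.8
tool_pos: [534.4, -39.2, 90.7]
tcp_rot: [3.142, 0.0, 0.599]
contact_force: [-0.5, -1.1, -0.3]
grip_width: 73.4
finger_force: 0.0
```

Emit:
jog_arm([
  {"xyz": [0,0,0],"spin": 0},
  {"xyz": [0,0,0],"spin": 0},
  {"xyz": [0,0,0],"spin": 0},
  {"xyz": [0,0,0],"spin": 0},
  {"xyz": [0,0,0],"spin": 0},
  {"xyz": [0,0,0],"spin": 0},
  {"xyz": [0,0,0],"spin": 0},
  {"xyz": [0,0,0],"spin": 1},
  {"xyz": [0,0,0],"spin": 1},
  {"xyz": [0,0,0],"spin": 1},
], gripper=30)

```text
time: 9.05
tool_pos: [535.9, -40.8, 90.8]
tcp_rot: [3.138, -0.002, 0.296]
contact_force: [4.5, -6.4, -4.2]
grip_width: 55.5
finger_force: 30.0
```

Emit:
jog_arm([
  {"xyz": [0,0,0],"spin": 1},
  {"xyz": [0,0,0],"spin": 1},
  {"xyz": [0,0,0],"spin": 1},
  {"xyz": [0,0,0],"spin": 1},
  {"xyz": [0,0,0],"spin": 1},
  {"xyz": [0,0,0],"spin": 0},
  {"xyz": [0,0,0],"spin": 0},
  {"xyz": [0,0,0],"spin": 0},
  {"xyz": [0,0,0],"spin": 0},
  {"xyz": [0,0,0],"spin": 0},
])

```text
time: 10.3
tool_pos: [535.9, -40.2, 90.9]
tcp_rot: [3.141, -0.003, -0.201]
contact_force: [3.7, -4.1, -2.8]
grip_width: 55.3
finger_force: 30.0
```

```bash
cat >> h.py <<'E'
def ptr(px,name):
    im=np.mean([bot.capture('top') for _ in range(4)],0).astype(np.uint8); cv2.imwrite('pics/'+name,im)
    for th in(85,100,115): 
        o=sc(im,(px-6,203,px+6,224),75,th); print(th,*[float(x) for x in o[:3]],[tuple(map(float,x)) for x in o[3:]])
E
python3 -c "
from h import *
ptr(332,'p4.png')"
```

```text
85 -17.0 0.3 -15.29 [(-20.0, -14.94, 8.5), (-15.0, -15.63, 8.8), (-10.0, -15.36, 6.4), (-5.0, -15.27, 4.5)]
100 -16.0 -13.9 -15.44 [(-20.0, -15.55, 0.5)]Traceback (most recent call last):
  File "<string>", line 3, in <module>
    ptr(332,'p4.png')
    ~~~^^^^^^^^^^^^^^
  File "h.py", line 56, in ptr
    o=sc(im,(px-6,203,px+6,224),75,th); print(th,*[float(x) for x in o[:3]],[tuple(map(float,x)) for x in o[3:]])
  File "h.py", line 45, in sc
    i=1+st[1:,4].argmax(); v,u=np.where(l==i)
        ~~~~~~~~~~~~~~~^^
ValueError: attempt to get argmax of an empty sequence
```

Emit:
jog_arm([
  {"xyz": [0,0,0],"spin": 0.8},
  {"xyz": [0,0,0],"spin": 0.5},
  {"xyz": [0,0,0],"spin": 0},
  {"xyz": [0,0,0],"spin": 0},
  {"xyz": [0,0,0],"spin": 0},
  {"xyz": [0,0,0],"spin": 0},
  {"xyz": [0,0,0],"spin": 0},
  {"xyz": [0,0,0],"spin": 0},
  {"xyz": [0,0,0],"spin": 0},
  {"xyz": [0,0,0],"spin": 0},
])

```text
time: 11.75
tool_pos: [535.9, -40.1, 90.8]
tcp_rot: [3.141, -0.004, -0.331]
contact_force: [5.2, -2.6, -2.9]
grip_width: 55.3
finger_force: 30.0
```

Emit:
jog_arm([
  {"xyz": [0,0,0],"spin": 0},
  {"xyz": [0,0,0],"spin": 0},
  {"xyz": [0,0,0],"spin": 0},
  {"xyz": [0,0,0],"spin": -1},
  {"xyz": [0,0,0],"spin": -1},
  {"xyz": [0,0,0],"spin": -1},
  {"xyz": [0,0,0],"spin": -1},
  {"xyz": [0,0,0],"spin": -1},
  {"xyz": [0,0,0],"spin": -1},
  {"xyz": [0,0,0],"spin": -1},
], gripper=80)

```text
time: 13.0
tool_pos: [534.3, -39.1, 90.7]
tcp_rot: [-3.142, 0.0, 0.373]
contact_force: [0.2, 0.2, 0.7]
grip_width: 73.1
finger_force: 0.0
```

Emit:
jog_arm([
  {"xyz": [0,0,0],"spin": -1},
  {"xyz": [0,0,0],"spin": -1},
  {"xyz": [0,0,0],"spin": 0},
  {"xyz": [0,0,-0.3],"spin": 0},
  {"xyz": [0,0,-0.5],"spin": 0},
  {"xyz": [0,0,-0.6],"spin": 0},
  {"xyz": [0,0.2,-0.3],"spin": 0},
  {"xyz": [0,0.6,0],"spin": 0},
  {"xyz": [0,0.6,0],"spin": 0},
  {"xyz": [0,0.3,0],"spin": 0},
])

```text
time: 14.25
tool_pos: [608.5, -155.8, 226.3]
tcp_rot: [3.141, 0.0, 0.566]
contact_force: [-0.0, 0.1, 0.5]
grip_width: 73.3
finger_force: 0.0
```

Run:
```python
from h import *
crop('top',290,180,350,225,13,'t5.png')
```

```text
(no output)
```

View pics/t5.png

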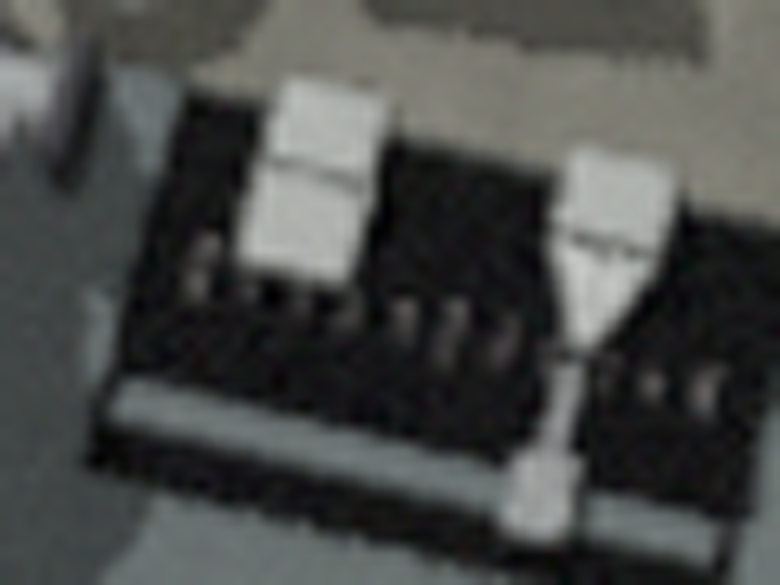

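The pointer now lies under the arrow at crop (568,362), against an arrow tip at about (577,350). That is slightly short of the mark, so I'll measure the offset.

```bash
cat >> h.py <<'E'
def chk(name):
    im=np.mean([bot.capture('top') for _ in range(5)],0).astype(np.uint8); cv2.imwrite('pics/'+name,im)
    chkim(im)
def chkim(im):
    # grey-weighted centre line, native pixels: arrow rows 196-205, pointer rows 208-213
    g=im.min(2).astype(float)
    def line(rows,lo,hi,dx,z):
        Y=[];X=[]
        for v in rows:
            c=int(round(dx-(v-207)*.2)); u=np.arange(c-lo,c+hi+1); w=np.clip(g[v,u]-60,0,None)
            p=(plane('top',((w*u).sum()/w.sum(),v),z)[:2]-[545.6,48.3]); X.append(p@XD);Y.append(p@YD)
        return np.round(X,1),np.round(Y,2)
    for nm,r in[('arrow',line(range(193,206),7,7,334.6,76)),('ptr',line(range(208,214),3,3,333.6,75)),('slider',line(range(215,221),4,4,333.6,75))]:
        print(nm,r[1],'mean',r[1].mean().round(2),'med',np.median(r[1]), 'fit slope',np.polyfit(*r,1).round(3))
E
python3 - <<'E'
from h import *
chk('c5.png')
im=cv2.imread('pics/c5.png')
for th in(85,100,115):
    for b in((331,190,345,206),(328,208,337,223)):
        o=sc(im,b,75.5,th);print(th,float(o[2]),[tuple(map(float,x)) for x in o[3:]])
E
```

```text
arrow [-3.34 -4.07 -3.64 -2.07 -2.76 -2.83 -1.09 -2.69 -3.18 -3.15 -3.25 -2.9
 -2.51] mean -2.88 med -2.9 fit slope [-0.019 -2.056]
ptr [-1.06 -1.56 -1.8  -1.55 -1.57 -1.68] mean -1.54 med -1.565 fit slope [ 0.032 -1.975]
slider [-0.95 -0.54 -0.41 -0.5  -1.96 -3.11] mean -1.24 med -0.745 fit slope [ 0.168 -0.522]
85 -2.78 [(25.0, -2.22, 8.6), (30.0, -2.44, 12.8), (35.0, -2.13, 18.0), (40.0, -1.92, 21.0), (45.0, -1.63, 22.3), (50.0, -1.92, 23.1), (55.0, -2.73, 36.0), (60.0, -1.93, 36.5), (65.0, -3.77, 32.6), (70.0, -12.33, 11.5)]
85 -1.17 [(-15.0, -0.95, 13.4), (-10.0, -0.87, 15.5), (-5.0, -0.14, 15.6), (0.0, -1.59, 12.8), (5.0, -1.53, 5.8), (10.0, -1.75, 4.7), (15.0, -1.51, 5.8), (20.0, -0.86, 5.0)]
100 -2.84 [(25.0, -1.8, 7.5), (30.0, -2.69, 12.0), (35.0, -2.21, 17.1), (40.0, -2.02, 19.7), (45.0, -2.07, 21.9), (50.0, -2.08, 21.9), (55.0, -2.8, 35.8), (60.0, -2.0, 36.7), (65.0, -3.77, 32.6), (70.0, -12.33, 11.5)]
100 -1.06 [(-15.0, -0.93, 13.0), (-10.0, -0.65, 14.9), (-5.0, -0.22, 15.3), (0.0, -1.62, 11.4), (5.0, -1.63, 4.5), (10.0, -1.72, 4.3), (15.0, -1.53, 4.2), (20.0, -1.11, 3.7)]
115 -2.48 [(25.0, -2.24, 6.8), (30.0, -2.42, 10.4), (35.0, -2.29, 15.7), (40.0, -1.9, 18.9), (45.0, -1.91, 20.5), (50.0, -2.17, 21.7), (55.0, -1.71, 29.3), (60.0, -1.92, 36.8), (65.0, -3.24, 32.0)]
115 -1.34 [(-15.0, -1.19, 9.1), (-10.0, -1.05, 13.2), (-5.0, -0.83, 12.4), (0.0, -1.39, 10.7), (5.0, -1.74, 3.2), (10.0, -1.8, 3.1), (15.0, -1.76, 3.2), (20.0, -1.51, 1.5)]
```

Emit:
jog_arm([
  {"xyz": [0,-0.5,0],"spin": 0},
  {"xyz": [0,-0.6,0],"spin": 0},
  {"xyz": [0,-0.5,0],"spin": 0},
  {"xyz": [0.01,-0.115,0.3],"spin": 0},
  {"xyz": [0,0,0.4],"spin": 0},
  {"xyz": [0,0,0.4],"spin": 0},
  {"xyz": [0,0,0.3],"spin": 0},
  {"xyz": [0,0,0.2],"spin": 0},
  {"xyz": [0,0,0.1],"spin": 0},
  {"xyz": [0,0,0],"spin": 0},
])

```text
time: 15.8
tool_pos: [534.2, -37.3, 90.8]
tcp_rot: [-3.141, 0.0, 0.57]
contact_force: [0.6, 0.5, 0.8]
grip_width: 73.5
finger_force: 0.0
```

Emit:
jog_arm([
  {"xyz": [0,0,0],"spin": 0},
  {"xyz": [0,0,0],"spin": 0},
  {"xyz": [0,0,0],"spin": 0},
  {"xyz": [0,0,0],"spin": 0},
  {"xyz": [0,0,0],"spin": 0},
  {"xyz": [0,0,0],"spin": 0},
  {"xyz": [0,0,0],"spin": 0},
  {"xyz": [0,0,0],"spin": 0.25},
  {"xyz": [0,0,0],"spin": 0.25},
  {"xyz": [0,0,0],"spin": 0},
], gripper=30)

```text
time: 17.05
tool_pos: [537.0, -40.5, 91.7]
tcp_rot: [3.135, -0.003, 0.519]
contact_force: [6.6, -10.2, -4.3]
grip_width: 55.7
finger_force: 30.0
```

Emit:
jog_arm([
  {"xyz": [0,0,0],"spin": 0},
  {"xyz": [0,0,0],"spin": 0},
  {"xyz": [0,0,0],"spin": 0},
  {"xyz": [0,0,0],"spin": 0},
  {"xyz": [0,0,-0.3],"spin": 0},
  {"xyz": [0,0,-0.5],"spin": 0},
  {"xyz": [0,0,-0.6],"spin": 0},
  {"xyz": [0,0.3,-0.3],"spin": 0},
  {"xyz": [0,0.7,0],"spin": 0},
  {"xyz": [0,0.7,0],"spin": 0},
], gripper=80)

```text
time: 18.3
tool_pos: [602.8, -156.6, 227.6]
tcp_rot: [3.141, -0.001, 0.521]
contact_force: [1.3, 0.2, 0.2]
grip_width: 73.4
finger_force: 0.0
```

Run:
```python
from h import *
chk('c6.png')
im=cv2.imread('pics/c6.png')
for th in(85,100,115):
    for b in((331,190,345,206),(328,208,337,223)):
        o=sc(im,b,75.5,th);print(th,float(o[2]),[tuple(map(float,x)) for x in o[3:]])
crop('top',318,190,348,225,17,'t6.png')
s=bot.capture('scene');a=cv2.resize(s[190:225,300:360],None,fx=10,fy=10,interpolation=cv2.INTER_CUBIC)
b=cv2.imread('pics/t6.png');o=np.zeros((600,a.shape[1]//1,3),np.uint8)
w=np.zeros((350,600,3),np.uint8);w[:]=a;b=cv2.resize(b,(300,350));cv2.imwrite('pics/pair6.png',np.hstack([b,a[:,100:]]))
```

```text
arrow [-3.35 -4.01 -3.62 -2.05 -2.75 -2.79 -1.12 -2.67 -3.21 -3.14 -3.26 -2.9
 -2.51] mean -2.88 med -2.9 fit slope [-0.018 -2.094]
ptr [-2.03 -2.   -2.28 -2.38 -2.21 -2.11] mean -2.17 med -2.16 fit slope [ 0.012 -2.342]
slider [-1.63 -1.28 -1.19 -0.8  -2.45 -3.81] mean -1.86 med -1.455 fit slope [ 0.153 -1.23 ]
85 -2.81 [(25.0, -2.6, 8.4), (30.0, -2.69, 12.9), (35.0, -2.19, 17.6), (40.0, -1.99, 20.7), (45.0, -1.98, 22.5), (50.0, -1.88, 22.8), (55.0, -2.54, 35.8), (60.0, -1.93, 36.6), (65.0, -3.85, 32.5), (70.0, -12.33, 11.5)]
85 -1.59 [(-15.0, -2.41, 12.0), (-10.0, -0.92, 16.1), (-5.0, -0.31, 16.4), (0.0, -2.2, 12.5), (5.0, -1.97, 5.5), (10.0, -2.28, 5.2), (15.0, -1.96, 5.3), (20.0, -1.99, 3.0)]
100 -2.83 [(25.0, -2.22, 7.8), (30.0, -2.88, 12.5), (35.0, -2.06, 16.3), (40.0, -2.08, 20.0), (45.0, -2.01, 21.8), (50.0, -2.06, 22.0), (55.0, -2.76, 35.9), (60.0, -1.94, 36.6), (65.0, -3.87, 32.5), (70.0, -12.33, 11.5)]
100 -1.72 [(-15.0, -2.49, 10.8), (-10.0, -0.98, 15.8), (-5.0, -0.59, 15.8), (0.0, -2.39, 12.1), (5.0, -2.07, 3.8), (10.0, -2.29, 4.2), (15.0, -2.1, 4.5), (20.0, -2.25, 1.9)]
115 -2.53 [(25.0, -2.26, 7.0), (30.0, -2.61, 11.1), (35.0, -2.26, 16.0), (40.0, -2.1, 19.3), (45.0, -1.9, 20.6), (50.0, -2.25, 21.6), (55.0, -1.64, 28.4), (60.0, -1.89, 36.6), (65.0, -3.65, 32.3), (70.0, -8.82, 3.7)]
115 -1.77 [(-15.0, -2.82, 10.6), (-10.0, -1.1, 13.2), (-5.0, -0.93, 12.4), (0.0, -2.49, 10.8)]
```

View pics/pair6.png

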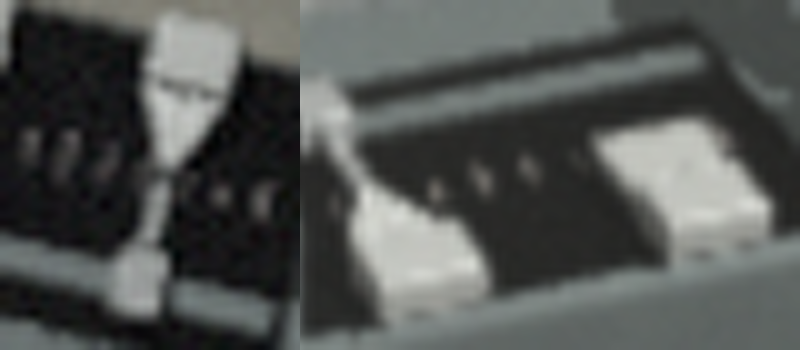

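The pointer line (-2.15) and the arrow axis (about -2.2) now agree within roughly 0.2 mm. In both views the pointer runs straight into the arrow tip, at (160,170) on the left and (365,190) on the right. Next is the lever.

Emit:
jog_arm([
  {"xyz": [0.161,-0.584,0],"spin": 0},
  {"xyz": [0.161,-0.584,0],"spin": 0},
  {"xyz": [0.161,-0.584,0],"spin": 0},
  {"xyz": [0.161,-0.584,0],"spin": 0},
  {"xyz": [0.161,-0.584,0],"spin": 0},
  {"xyz": [0.161,-0.584,0],"spin": 0},
  {"xyz": [0.161,-0.584,0],"spin": 0},
  {"xyz": [0,0,0],"spin": 1},
  {"xyz": [0,0,0],"spin": 1},
  {"xyz": [0,0,0],"spin": 1},
], gripper=0)

```text
time: 19.9
tool_pos: [516.7, 174.1, 227.2]
tcp_rot: [-3.142, -0.001, 0.219]
contact_force: [-0.1, 0.2, -0.2]
grip_width: 0.4
finger_force: 0.0
```

Emit:
jog_arm([
  {"xyz": [0,0,0],"spin": 1},
  {"xyz": [0,0,0],"spin": 1},
  {"xyz": [0,0,0],"spin": 1},
  {"xyz": [0,0,0.2],"spin": 0},
  {"xyz": [0,0,0.2],"spin": 0},
  {"xyz": [0,0,0.2],"spin": 0},
  {"xyz": [0,0,0.1],"spin": 0},
  {"xyz": [0,0,0.05],"spin": 0},
  {"xyz": [0,0,0],"spin": 0},
  {"xyz": [0,0,0],"spin": 0},
])

```text
time: 21.15
tool_pos: [518.1, 172.9, 167.2]
tcp_rot: [-3.141, -0.001, -0.08]
contact_force: [-0.4, -0.7, -0.9]
grip_width: 0.7
finger_force: 0.0
```

Emit:
jog_arm([
  {"xyz": [0,0,0.15],"spin": 0},
  {"xyz": [-0.01,0,0.09],"spin": 0},
  {"xyz": [-0.01,0,0.09],"spin": 0},
  {"xyz": [-0.02,0,0.09],"spin": 0},
  {"xyz": [-0.02,0,0.09],"spin": 0},
  {"xyz": [-0.03,0,0.09],"spin": 0},
  {"xyz": [-0.03,0,0.09],"spin": 0},
  {"xyz": [-0.03,0,0.09],"spin": 0},
  {"xyz": [-0.03,0,0.05],"spin": 0},
  {"xyz": [0,0,0],"spin": 0},
])

```text
time: 22.4
tool_pos: [503.1, 173.9, 99.9]
tcp_rot: [3.141, 0.001, -0.08]
contact_force: [-0.2, -0.9, -0.0]
grip_width: 0.5
finger_force: 0.0
```

Emit:
jog_arm([
  {"xyz": [0,0,0.03],"spin": 0},
  {"xyz": [0,0,0.03],"spin": 0},
  {"xyz": [0,0,0.02],"spin": 0},
  {"xyz": [0,0,0],"spin": 0},
  {"xyz": [0,0,0],"spin": 0},
  {"xyz": [0,0,0],"spin": 0},
  {"xyz": [0,0,0],"spin": 0},
  {"xyz": [0,0,0],"spin": 0},
  {"xyz": [0,0,0],"spin": 0},
  {"xyz": [0,0,0],"spin": 0},
])

```text
time: 23.65
tool_pos: [503.7, 174.0, 95.2]
tcp_rot: [-3.141, -0.001, -0.08]
contact_force: [-4.5, -1.2, 10.4]
grip_width: 0.2
finger_force: 5.4
```

Emit:
jog_arm([
  {"xyz": [0,0,-0.2],"spin": 0},
  {"xyz": [0,0,-0.5],"spin": 0},
  {"xyz": [0,0,-0.6],"spin": 0},
  {"xyz": [0,0,-0.4],"spin": 0},
  {"xyz": [-0.5,0.1,0],"spin": 0},
  {"xyz": [-0.3,0.6,0],"spin": 0},
  {"xyz": [0,0.7,0],"spin": 0},
  {"xyz": [0,0.7,0],"spin": 0},
  {"xyz": [0,0.7,0],"spin": 0},
  {"xyz": [0,0.7,0],"spin": 0},
])

```text
time: 24.9
tool_pos: [417.0, -101.8, 230.2]
tcp_rot: [3.141, -0.001, -0.08]
contact_force: [1.2, 0.6, -0.6]
grip_width: 0.3
finger_force: 0.0
```

Emit:
jog_arm([
  {"xyz": [0,0.7,0],"spin": 0},
  {"xyz": [0,0.7,0],"spin": 0},
  {"xyz": [0,0.7,0],"spin": 0},
  {"xyz": [0,0,0],"spin": 0},
  {"xyz": [0,0,0],"spin": 0},
  {"xyz": [0,0,0],"spin": 0},
  {"xyz": [0,0,0],"spin": 0},
  {"xyz": [0,0,0],"spin": 0},
  {"xyz": [0,0,0],"spin": 0},
  {"xyz": [0,0,0],"spin": 0},
])

```text
time: 26.15
tool_pos: [403.8, -267.4, 230.0]
tcp_rot: [3.141, -0.0, -0.08]
contact_force: [-0.2, 0.1, -0.8]
grip_width: 0.5
finger_force: 0.0
```

Run:
```python
from h import *
chk('c7.png')
im=cv2.imread('pics/c7.png')
a=cv2.resize(im[130:270,255:425],None,fx=2.6,fy=2.6,interpolation=cv2.INTER_CUBIC)
s=bot.capture('scene')[130:270,225:445]
b=cv2.resize(s,None,fx=1.6,fy=2.6*140/140,interpolation=cv2.INTER_CUBIC)
b=cv2.resize(b,(350,a.shape[0]));cv2.imwrite('pics/f7.png',np.hstack([a,b]))
```

```text
arrow [-3.38 -4.06 -3.62 -2.1  -2.8  -2.86 -1.05 -2.66 -3.24 -3.15 -3.27 -2.92
 -2.51] mean -2.89 med -2.92 fit slope [-0.019 -2.063]
ptr [-2.09 -2.07 -2.32 -2.42 -2.1  -2.19] mean -2.2 med -2.145 fit slope [ 0.008 -2.305]
slider [-1.69 -1.28 -1.19 -0.73 -2.42 -3.86] mean -1.86 med -1.4849999999999999 fit slope [ 0.15  -1.243]
```

View pics/f7.png

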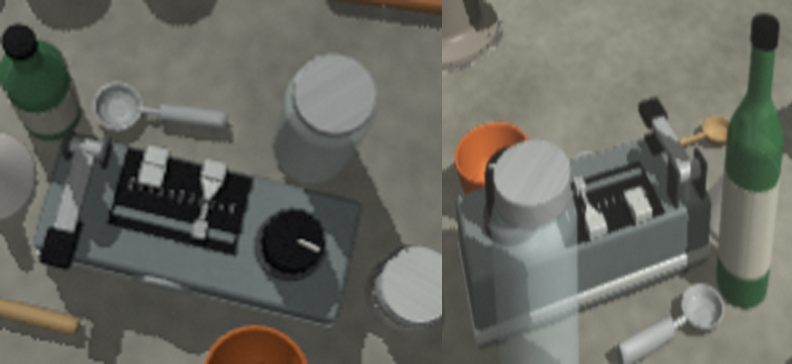

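The lever lies level and stays down, with its pad at (62,243) in the left view. The pointer is unchanged, still running into the arrow tip at (207,200), and everything else stands where it was. I'm handing in the job.

```bash
python3 -c "
from plant import bot
print(bot.close_job())"
```

```text
the job is handed in; nothing more can be done
None
```

The job is handed in: I turned the knob until the pointer lined up with the arrow tab's tip (about 0.2 mm off by the top camera), then pressed the clamp lever down, and it stayed down with the pointer still on the mark and nothing else moved.

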